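# Seat the square cell in the light path of the optical bench

### The arm

A 6-joint arm with a two-finger parallel gripper is mounted at the origin on the work surface. World frame = base frame: x ahead of the robot, y to its left, z up, the work surface at z = 0. Lengths are in m, angles in rad, forces in N, time in s.
With the tool pointing down it reaches from about 0.375 to 0.9 m from the base axis. Payload 3.1 kg.
Tool frame: the origin (TCP) lies midway between the tips of the shut fingers; the grasp point (between the pads) lies 19 mm behind it; x points along the fingers, y is the direction in which the jaws open and shut, and the axes are right-handed (so a half turn about x gives the same grasp; the last joint's range is limited). The gripper opens to 87 mm and grips with 3 to 60 N. Pads are 19 mm wide; open, the fingers measure 117 mm over their backs; the gripper's body (75 mm by 190 mm) begins 51 mm behind the grasp point.
Start: joints at [-1.468, 0.527, 1.433, -0, 1.181, -0.178], TCP at [0.174, -0.6, 0.223] pointing down, gripper open.
Joint ranges: [-3.08, 3.08], [-0.75, 2.2], [0.22, 2.44], [-1.43, 4.57], [0, 2.65], [-2.85, 2.85]. Speed limits (rad/s): [2.79, 2.79, 3.14, 3.14, 3.14, 3.14].

### API

Orientations are given as a unit quaternion [x, y, z, w].
In Python, from rig import get_obs, imaging, robot gives the robot as it stands.
- The arm moves only by the shell command python3 -m inch 'ROWS' [FORCE]. ROWS is JSON, a list of rows, each a list of 3 entries, a list of its own where there are three numbers: the finger opening in mm, from 0 to 87, then the shift along the tool's x, y, z in mm, then the turn, a rotation vector about the tool's x, y, z in degrees. In form: [[grip, [dx, dy, dz], [wx, wy, wz]], ...]. A call has 1 to 12 rows; each row shifts and turns the pose as measured when the row begins, along the tool's axes as they then stand; what a row does not reach is not made up. A row lasts 1/8 s, in which the tool goes at most 62.5 mm and 10.7 degrees, less where a joint would pass 70% of its speed; a pose out of reach is approached as far as the arm can. A call with a gripper value outside its range is refused whole. The fingers move at their own pace and stop on an object; FORCE is the grip in N (left out, the last holds). Time passes only in rows, so rows that do not move let the fingers close. It gives the time, the measured TCP pose, the force and the opening at its end, in the units of the state.
- get_obs(): the state, without advancing time (a new reading comes with each control period).
- imaging.camera(name): name is "scene" or "side" or "wrist"; returns the picture (400x640x3 uint8, red, green, blue); there is no depth.
- imaging.camera_params(name): a dict with "camera_matrix" (3x3 intrinsics, pixels), "xyz" and "rotation" of the camera in the world. Camera axes: x right, y down, z forward; pixel columns grow to the right and rows downward; lengths in m; the calibration is good to about 2 mm. A picture is of the moment at which its call begins: read the wrist's pose just before it. camera_params takes no time and is no camera call; for the wrist camera it gives the pose at the moment of the call.
- robot.hand_in(): hands the job in, once; it reports no verdict.
Trained networks look in the newest picture that a camera, given by its name, has taken for a name from the list of things; names that differ only in an ending like _2 or _b are one class to them, and where a whole thing is asked for, a point or a joint stands for the part that bears it (a point fixed in the world has none). Each returns a list of dicts, best first, with "confidence" (0 to 1); they miss things now and then, are a little off and sometimes report something else, mostly with a low value. They report only what shows in the picture. A call takes as long as a camera call.
- imaging.cut_out(camera, target): "pixels" (400x640 bool, what is visible of it) and "box" ([centre column, centre row, width, height] in pixels, round what is visible of it).
- imaging.tip_of(camera, target): "pixel" ([column, row] in pixels: a listed point, or the origin of a listed thing).
The state is a dict: "time": time; "q": joint angles; "joint_velocities": joint speeds; "joint_torque": joint torques, N m; "position": TCP position; "tool_rot": TCP orientation; "ft_force": force on the tool from outside, world axes, zero at the start; "moment": the same for the moment, N m; "grip_width": finger opening in m.
Only numpy, scipy, OpenCV 4.12 (cv2) and the standard library are available. Lean on these libraries where they do the work, as an engineer would, in place of code of your own. Each camera call takes 0.05 s, during which the arm holds its last target. There are 200 camera calls.

### The job

Take the large square glass cell from the pad, holding it by its frosted sides and never by its clear windows, and with the carriage still drawn out set it in the nest so that the clear windows face the two lens tubes, pressing it fully home, upright and gently enough not to chip the glass. Then slide the carriage in, without ramming it, until it is up against its stop, so that the cell stands in the light path, and let go. Leave everything else on the bench where it is.

Things in the scene. Friction and masses are not known exactly. Their poses are not given: they have to be found in the camera images.
- bench: Fixed cream optical bench: base 310 mm (its x, -190 to +120) by 330 mm (its y), deck 45 mm above the table. Origin on the table under the measuring place. Its x is the way the carriage slides in (roughly away from the robot), z up. The light path is along its y, between two housings (x -38 to +98, y 46 to 151 mm on either side, tops at 150 mm).
- beam_seat (a point): On the bench, its axes: nominal place of the middle of the seated cell's underside with the carriage fully in, 65 mm above the table. The light path passes 40 mm above it along y, between two black lens tubes (19 mm diameter, ends 26 mm to either side). Beside the slide two steel rails, 8 mm high, run at y = -40 and +40 mm.
- carriage (a joint): How far the aluminium carriage (its top 57 mm above the table) has been slid in along the bench's x, m: 0 fully drawn out, 0.090 fully in against its stop. It drags with about 6 N and stays where it is left. It carries the cell's nest and the knob.
- nest_nominal (a point): On the carriage, bench's axes: NOMINAL centre of the nest's floor, 65 mm above the table. The black nest is clamped by hand up to 4 mm off this along x and along y, differently each time and not measured (height and axes are true, and it does not shift in use): find it by touch. The narrow beam does not mind.
- wall_corner (a point): Nominal inner corner (at floor level) of the nest's two fixed walls, 15 mm to -x (knob side) and 15 mm to +y of nest_nominal; off by the same unmeasured amount. The walls, on the -x and the +y side, are 30 mm long, 5 mm thick and 28 mm high above the floor. A seated cell lies against both.
- spring_corner (a point): Nominal corner (at floor level) of the two steel leaf springs on the +x and -y sides of the nest; their faces rest 13 mm from its centre and give way 2 mm to the cell (about 3 N each). Lead-ins lean outward to 16 mm out at the top; carriers stand behind at 19.5 to 24.5 mm. The lead-ins' tips end 16.5 mm above the nest's floor, so nothing on this side is as high as the walls. See nest_rim.
- nest_rim (a point): 28 mm above nest_nominal, level with the tops of the nest's walls. An edge of the cell more than about 1 mm outside its seat lands on a wall, lead-in or carrier and does not go in. With the cell's underside 18 to 26 mm above the floor it is clear of the springs but beside the walls. Going down past the springs takes about 5 to 10 N and the cell sticks wherever it is left, so it must be pushed to the floor.
- knob_top (a point): Centre of the top of the carriage's upright black knob, 92 mm above the table: 18 mm diameter, 20 mm high, on a 10 mm stem 15 mm high above the carriage's top. It is 70 mm from nest_nominal towards the bench's -x and moves with the carriage. The robot must not press on the bench or carriage with more than 40 N.
- cell: Large square cell, loose, empty, sealed, about 110 g: 30 x 30 mm, 82 mm high, its top a grey stopper 22 mm (x) by 27 mm (y). Origin at the centre of its underside, z up. White frosted sides, 30 mm wide, 8 to 78 mm up, face its -x and +x: grip there. Clear windows face -y and +y; either may face either lens tube. Turned any way on the pad. Chips over 45 N, all contacts with the nest added (springs and walls make about 14 N when seated).
- window_a: Clear glass window of the cell on its +y side, 22 mm wide and 64 mm high, its outer face 2 mm behind the edges of the frosted sides. Origin in the middle of the pane, 40 mm above the cell's underside. Not to be touched by the fingers.
- window_b: The same on the cell's -y side.
- pad: Fixed flat pad 220 x 220 x 4 mm on the table on which three vessels stand at least 105 mm apart in any arrangement; origin at the centre of its underside.
- small_cell: Bystander on the pad: a smaller square cell 20 x 20 mm, 50 mm high. Origin at its underside.
- round_vial: Bystander on the pad: a round capped vial 30 mm in diameter, 69 mm high. Origin at its underside.
- beaker: Bystander: glass beaker 72 mm in diameter, 95 mm high, on the table. Origin at its underside.
- bottle: Bystander: amber bottle 72 mm in diameter, 160 mm high, on the table. Origin at its underside.
- jar: Bystander: white jar 60 mm in diameter, 70 mm high, on the table. Origin at its underside.
- brush: Bystander: wooden brush lying on the table.
- screwdriver: Bystander: screwdriver lying on the table.

How it is judged:
By the outcome, as a careful person would: the job done as asked, in the order asked, and still so for the second after the job is handed in, with the robot touching nothing.
It also fails if it takes over 67 s, if anything falls off the work surface, if the arm or the gripper's body presses on something with over 40 N, if the wrist force passes 120 N, or if a joint passes its speed limit or range.

## Working session

There is one attempt and no reset: what is moved stays moved. The work goes in short steps, Python scripts to look and compute and a shell command to move; the robot and the scene stay as the last step left them, time stands still between calls to the robot, and variables do not carry over. Pictures are saved under pics/ and viewed, about 8 in all and at most 12, crops included, and the job is handed in when it is done.

```bash
ls; mkdir -p pics
python3 - <<'E'
from rig import get_obs, imaging, robot
import cv2,numpy as np
np.set_printoptions(precision=4,suppress=True)
o=get_obs();print(o)
ims=[]
for c in ["scene","side"]:
    im=imaging.camera(c); cv2.imwrite(f"pics/{c}0.png",im[:,:,::-1])
    p=imaging.camera_params(c);print(c,p)
    for t in ["bench","beam_seat","nest_nominal","wall_corner","spring_corner","nest_rim","knob_top","cell","window_a","pad","small_cell","round_vial","beaker","bottle","jar"]:
        r=imaging.tip_of(c,t)
        print(t,[(np.round(d["pixel"],1).tolist(),round(d["confidence"],2)) for d in r[:3]])
E
```

```text
pics
{'time': 0.0, 'q': array([-1.4675,  0.5285,  1.4339,  0.    ,  1.1814, -0.1785]), 'joint_velocities': array([-0.0015,  0.0007, -0.0018,  0.0018, -0.0004,  0.0003]), 'joint_torque': array([ -0.    , -44.0044, -17.6592,   0.0634,   0.0582,  -0.0002]), 'position': array([ 0.1738, -0.5996,  0.2216]), 'tool_rot': array([ 0.7001,  0.1001, -0.7001,  0.0985]), 'ft_force': array([ 0.0258, -0.7278,  0.8731]), 'moment': array([-0.0099, -0.0494, -0.0166]), 'grip_width': 0.08720498738774815}
scene {'camera_matrix': array([[442.3692,   0.    , 322.8093],
       [  0.    , 442.3692, 201.962 ],
       [  0.    ,   0.    ,   1.    ]]), 'xyz': array([1.252 , 0.7755, 1.0362]), 'rotation': array([ 0.3147,  0.8558, -0.3853, -0.1417])}
bench []
beam_seat [([277.4, 200.2], 0.56), ([331.3, 294.1], 0.42)]
nest_nominal [([300.5, 196.9], 0.81), ([270.3, 148.2], 0.42)]
wall_corner [([301.5, 196.2], 0.72)]
spring_corner [([295.7, 193.1], 0.9), ([389.6, 283.5], 0.22)]
nest_rim [([299.1, 190.4], 0.81)]
knob_top [([314.8, 184.5], 0.61)]
cell [([386.2, 283.7], 0.89)]
window_a [([389.1, 279.1], 0.55), ([388.7, 2
[... 488 characters left out ...]
26])}
bench [([320.4, 195.7], 0.92), ([413.1, 164.0], 0.59), ([312.4, 176.5], 0.36)]
beam_seat [([312.4, 180.0], 0.82)]
nest_nominal [([337.7, 189.5], 0.62)]
wall_corner [([221.2, 257.9], 0.64), ([336.2, 193.0], 0.61), ([242.9, 305.5], 0.41)]
spring_corner [([333.7, 183.9], 0.88)]
nest_rim [([333.5, 177.0], 0.82)]
knob_top [([355.8, 186.2], 0.76), ([316.9, 199.4], 0.2)]
cell [([242.3, 303.2], 0.66), ([344.0, 284.7], 0.6)]
window_a [([245.2, 290.1], 0.58)]
pad [([252.5, 334.8], 0.86)]
small_cell [([272.8, 342.9], 0.82)]
round_vial [([214.3, 346.6], 0.85)]
beaker [([413.0, 164.3], 0.85)]
bottle [([374.0, 156.0], 0.95)]
jar [([221.3, 257.4], 0.82), ([371.2, 154.1], 0.3), ([309.8, 179.4], 0.26)]
```

```bash
cat > h.py <<'E'
import numpy as np,cv2
from scipy.spatial.transform import Rotation as R
from rig import get_obs, imaging, robot
np.set_printoptions(precision=4,suppress=True)
def ray(p,px):
    K=p["camera_matrix"];d=np.linalg.inv(K)@[px[0],px[1],1]
    return p["xyz"],R.from_quat(p["rotation"]).apply(d)
def onz(p,px,z):
    o,d=ray(p,px);return o+d*(z-o[2])/d[2]
def tri(ps,pxs):
    A=np.zeros((3,3));b=np.zeros(3);L=[]
    for p,x in zip(ps,pxs):
        o,d=ray(p,x);d=d/np.linalg.norm(d);M=np.eye(3)-np.outer(d,d);A+=M;b+=M@o;L.append((o,M))
    X=np.linalg.solve(A,b);return X,[np.linalg.norm(M@(X-o)) for o,M in L]
def proj(p,X):
    c=R.from_quat(p["rotation"]).inv().apply(np.atleast_2d(X)-p["xyz"])@p["camera_matrix"].T
    return c[:,:2]/c[:,2:]
E
python3 - <<'E'
from h import *
S=imaging.camera_params("scene");D=imaging.camera_params("side")
pts=dict(beam_seat=((277.4,200.2),(312.4,180)),nest_nominal=((300.5,196.9),(337.7,189.5)),wall_corner=((301.5,196.2),(336.2,193)),spring_corner=((295.7,193.1),(333.7,183.9)),nest_rim=((299.1,190.4),(333.5,177)),knob_top=((314.8,184.5),(355.8,186.2)),cell=((386.2,283.7),(242.3,303.2)),pad=((414.2,285.7),(252.5,334.8)),small_cell=((426,276.6),(272.8,342.9)),round_vial=((419.8,306.4),(214.3,346.6)),beaker=((270.8,146.6),(413,164.3)),bottle=((247.4,166.8),(374,156)),jar=((328.2,290.1),(221.3,257.4)))
zs=dict(beam_seat=.065,nest_nominal=.065,wall_corner=.065,spring_corner=.065,nest_rim=.093,knob_top=.092,cell=.004,small_cell=.004,round_vial=.004)
for k,v in pts.items():
    z=zs.get(k,0);print(k,*tri([S,D],v),onz(S,v[0],z)[:2],onz(D,v[1],z)[:2])
a=cv2.imread("pics/scene0.png")
b=cv2.imread("pics/side0.png")
cv2.imwrite("pics/a.png",np.vstack([cv2.resize(a[100:350,200:500],(660,550))[:300*1],])[:1] if 0 else cv2.resize(a[100:350,200:500],(720,600)))
cv2.imwrite("pics/b.png",cv2.resize(b[120:380,150:450],(690,598)))
E
```

```text
beam_seat [ 0.6555 -0.1542  0.0658] [np.float64(0.0070355010605325135), np.float64(0.007035501060532551)] [ 0.6507 -0.1646] [ 0.6533 -0.1439]
nest_nominal [ 0.5704 -0.1452  0.0525] [np.float64(0.0041065694836350366), np.float64(0.004106569483634983)] [ 0.5818 -0.1281] [ 0.5637 -0.1358]
wall_corner [ 0.5688 -0.1388  0.0511] [np.float64(0.00210359930120387), np.float64(0.0021035993012040793)] [ 0.577  -0.1287] [ 0.5596 -0.1181]
spring_corner [ 0.5846 -0.1506  0.0689] [np.float64(0.00015371948046508826), np.float64(0.00015371948046527368)] [ 0.582  -0.1541] [ 0.5872 -0.1559]
nest_rim [ 0.5817 -0.1369  0.0955] [np.float64(0.006206690070441001), np.float64(0.0062066900704409065)] [ 0.5843 -0.1309] [ 0.5855 -0.1506]
knob_top [ 0.5123 -0.1395  0.0836] [np.float64(0.007101042329390368), np.float64(0.0071010423293904204)] [ 0.5242 -0.1219] [ 0.5092 -0.1399]
cell [0.5895 0.2821 0.0045] [np.float64(0.0011534674878868707), np.float64(0.0011534674878868874)] [0.5888 0.2806] [0.5896 0.2831]
pad [ 0.5252  0.3331 -0.0056] [np.float64(0.0009626483368285543), np.float64(0.0009626483368283663)] [0.5294 0.3365] [0.5225 0.3347]
small_cell [ 0.4748  0.3329 -0.0014] [np.float64(0.0032296833571880653), np.float64(0.0032296833571879837)] [0.48   0.3387] [0.4728 0.3319]
round_vial [0.5732 0.3942 0.0013] [np.float64(0.0003332276485151074), np.float64(0.00033322764851516975)] [0.5751 0.3956] [0.5717 0.3949]
beaker [ 0.4419 -0.5019 -0.0004] [np.float64(0.009592569520682177), np.float64(0.009592569520682185)] [ 0.4342 -0.5164] [ 0.4405 -0.483 ]
bottle [ 0.5825 -0.4647  0.0014] [np.float64(0.0025673082951304348), np.float64(0.002567308295130486)] [ 0.5834 -0.4625] [ 0.584  -0.4718]
jar [ 0.7312  0.1891 -0.0003] [np.float64(0.0026621222388491343), np.float64(0.002662122238849249)] [0.7304 0.1862] [0.73   0.1925]
```

View pics/a.png

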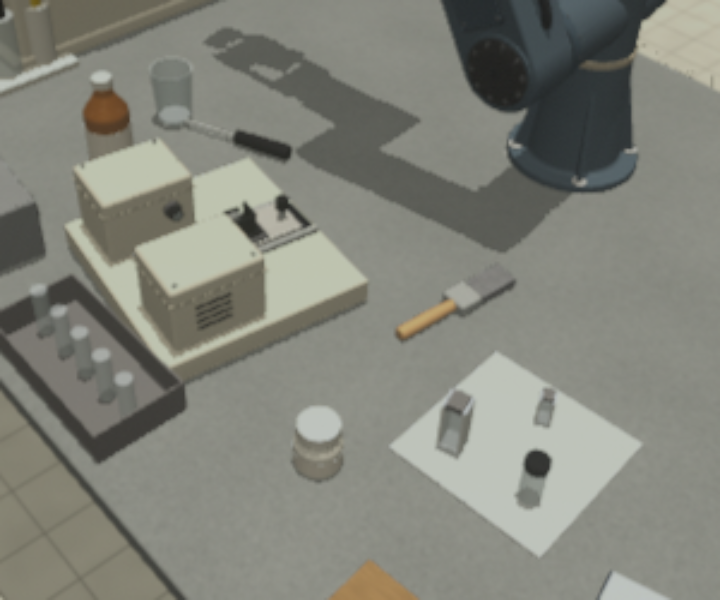

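View pics/b.png

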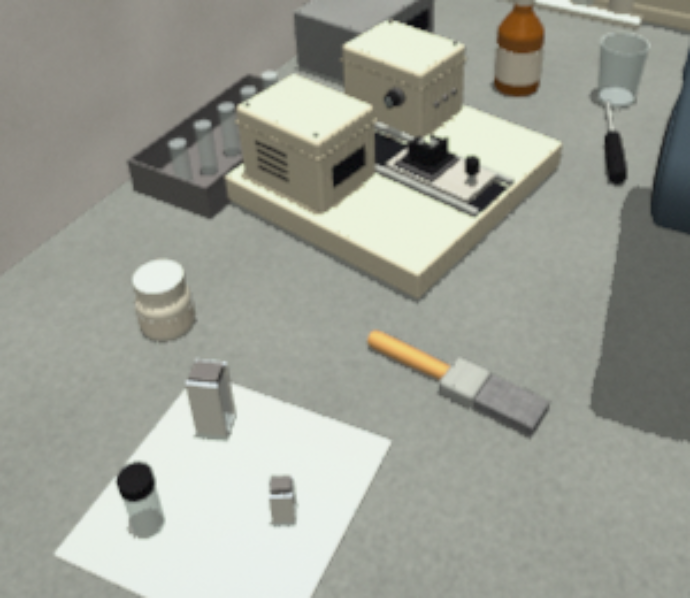

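Run:
```python
from h import *
S=imaging.camera_params("scene");D=imaging.camera_params("side")
for n,p,cs,sc,of in (("S",S,[(366,283),(248,160),(66,228),(180,366)],2.4,(200,100)),("D",D,[(560,148),(417,277),(230,183)],2.3,(150,120))):
    for c in cs: print(n,onz(p,np.array(c)/sc+of,.045)[:2])
# knob/nest points scaled: knob top
print("knob",onz(S,(282/2.4+200,199/2.4+100),.092),onz(D,(473/2.3+150,159/2.3+120),.092))
for c,z in (((452,447),.0),):
    pass
W=imaging.camera_params("wrist");o=get_obs()
T=R.from_quat(o["tool_rot"])
print("cam in tool",T.inv().apply(W["xyz"]-o["position"]),(T.inv()*R.from_quat(W["rotation"])).as_matrix(),W["camera_matrix"][0],T.as_matrix())
for t in ["cell","window_a"]:
  for c in ["scene","side"]:
    print(t,c,[(np.round(d["box"],1),round(d["confidence"],2)) for d in imaging.cut_out(c,t)])
```

```text
S [0.5039 0.0448]
S [ 0.4537 -0.2748]
S [ 0.7532 -0.3173]
S [0.7836 0.0039]
D [ 0.4387 -0.2666]
D [0.4894 0.0454]
D [0.7765 0.0043]
knob [ 0.5119 -0.1225  0.092 ] [ 0.5036 -0.1266  0.092 ]
cam in tool [-0.1622 -0.0008 -0.0853] [[ 0.0002 -0.3041  0.9526]
 [ 1.      0.0011  0.0001]
 [-0.0011  0.9526  0.3041]] [333.564    0.     318.7296] [[ 0.      0.2781 -0.9606]
 [ 0.     -0.9606 -0.2781]
 [-1.     -0.     -0.    ]]
cell scene [(array([389. , 277.5,  13.7,  29. ]), 0.55)]
cell side [(array([241.9, 295.2,  24.9,  38.1]), 0.88)]
window_a scene [(array([388.3, 279.4,   8.2,  11.9]), 0.62)]
window_a side [(array([319.1, 188.8, 145.5, 119.3]), 0.39)]
```

```bash
python3 -m inch '[[87,[-3,-45.5,-40],[0,0,0]],[87,[-3,-45.5,-40],[0,0,0]],[87,[-3,-45.5,-40],[0,0,0]],[87,[-3,-45.5,-40],[0,0,0]],[87,[-3,-45.5,-40],[0,0,0]],[87,[-3,-45.5,-40],[0,0,0]],[87,[-3,-45.5,-40],[0,0,0]],[87,[-3,-45.5,-40],[0,0,0]],[87,[-3,-45.5,-40],[0,0,0]],[87,[-3,-45.5,-40],[0,0,0]],[87,[-3,-45.5,-40],[0,0,0]],[87,[-3,-45.5,-40],[0,0,0]]]' 30; python3 -c "
from h import *;o=get_obs();p=o['position'];print(p,o['q'],R.from_quat(o['tool_rot']).inv().apply(np.array([.589,.282,.26])-p)*1000)"
```

```text
time: 3.3
position: [0.495, 0.0687, 0.2594]
tool_rot: [0.704, 0.091, -0.697, 0.1]
ft_force: [1.1, -1.7, 0.2]
grip_width: 0.087
[0.495  0.0687 0.2594] [-0.0798  0.3076  1.7022 -0.0112  1.1191  1.2252] [  -1.8499 -180.381  -147.6329]
```

```bash
python3 -m inch '[[87,[0,-45,-37],[0,0,0]],[87,[0,-45,-37],[0,0,0]],[87,[0,-45,-37],[0,0,0]],[87,[0,-45,-37],[0,0,0]],[87,[0,0,0],[0,0,0]]]'
python3 - <<'E'
from h import *
o=get_obs();W=imaging.camera_params("wrist")
im=imaging.camera("wrist");cv2.imwrite("pics/w1.png",im[:,:,::-1]);np.save("w1p.npy",W,allow_pickle=True)
print(o["position"],o["q"],W["xyz"],W["rotation"])
for t in ["cell","window_a"]:
    print(t,[(np.round(d["box"],1),round(d["confidence"],2)) for d in imaging.cut_out("wrist",t)][:3])
    print(t,[(np.round(d["pixel"],1),round(d["confidence"],2)) for d in imaging.tip_of("wrist",t)][:3])
p0=proj(W,[.589,.282,.04])[0];print(p0)
x,y=np.clip(p0.astype(int),(110,80),(530,320))
cv2.imwrite("pics/w1c.png",cv2.resize(im[y-80:y+80,x-100:x+100,::-1],(750,600)));print(x,y)
E
```

```text
time: 3.92
position: [0.5935, 0.2939, 0.2588]
tool_rot: [0.706, 0.093, -0.695, 0.102]
ft_force: [-0.2, -1.1, -1.1]
grip_width: 0.0869
[0.5935 0.2939 0.2588] [ 0.2986  0.5401  1.3003 -0.0159  1.2878  1.5966] [0.6725 0.3198 0.4221] [ 0.7889 -0.5966 -0.0828  0.1218]
cell [(array([323.5, 185. ,  33.2,  41.8]), 0.79)]
cell [(array([322.3, 171.4]), 0.83)]
window_a [(array([322.8, 172.9,  20.4,   9.9]), 0.73)]
window_a [(array([320.4, 169.8]), 0.57)]
[325.3663 177.4558]
325 177
```

View pics/w1c.png

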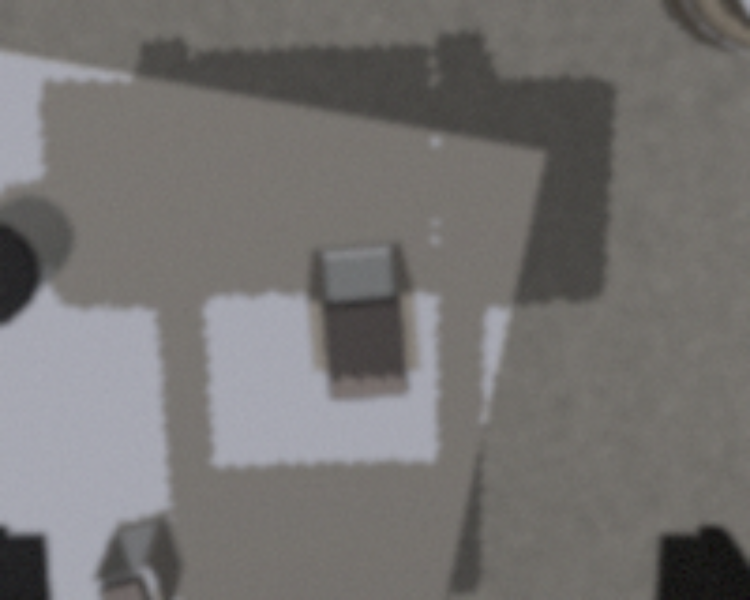

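Run:
```python
from h import *
W=np.load("w1p.npy",allow_pickle=True).item();o=get_obs();T=R.from_quat(o["tool_rot"])
q=lambda c,z:onz(W,np.array(c)/3.75+(225,97),z)
pts=[q(c,.086) for c in [(325,303),(402,297),(407,374),(332,378)]]
for p in pts: print(p)
c=np.mean(pts,0);print("c",c)
for a,b in ((0,1),(3,2),(0,3),(1,2)):
    d=pts[b]-pts[a];print(np.linalg.norm(d)*1e3,np.degrees(np.arctan2(d[1],d[0])))
print(T.as_matrix());d=T.apply([0,1,0]);print("tooly yaw",np.degrees(np.arctan2(d[1],d[0])))
# base front edge of pad side window bottom
im=cv2.imread("pics/w1.png")[167:207,300:345]
g=im
import sys
# fit: model overlay
def model(x,y,yaw):
    r=R.from_euler("z",yaw,degrees=True)
    P=[(sx*11,sy*13.5,82) for sx,sy in((-1,-1),(1,-1),(1,1),(-1,1))]+[(sx*15,sy*15,78) for sx,sy in((-1,-1),(1,-1),(1,1),(-1,1))]+[(sx*15,sy*15,0) for sx,sy in((-1,-1),(1,-1),(1,1),(-1,1))]
    return proj(W,r.apply(np.array(P)/1000)+[x,y,.004])
yaw=-77+0
m=model(c[0],c[1],yaw);print(((m-(225,97))*3.75).round())
```

```text
[0.5949 0.3001 0.086 ]
[0.6022 0.2801 0.086 ]
[0.5814 0.2724 0.086 ]
[0.5746 0.2924 0.086 ]
c [0.5883 0.2863 0.086 ]
21.28209113140316 -69.6979482066679
21.081219626784463 -71.13343925000021
21.684033533126257 -159.22413437508553
22.2114245279309 -159.77061728100986
[[ 0.0152  0.2677 -0.9634]
 [-0.0126 -0.9634 -0.2679]
 [-0.9998  0.0162 -0.0113]]
tooly yaw -74.47246709896623
[[325. 383.]
 [403. 386.]
 [409. 293.]
 [329. 289.]
 [311. 383.]
 [416. 388.]
 [423. 285.]
 [315. 280.]
 [314. 317.]
 [401. 321.]
 [407. 235.]
 [318. 230.]]
```

```bash
cat > aim.py <<'E'
from h import *
def aim(target,yaw,opts=""):
    """shift (tool mm) and turn (tool rotvec deg) to a down-pointing tool at target, tool y at yaw"""
    o=get_obs();T=R.from_quat(o["tool_rot"]);y=np.radians(yaw)
    ty=np.array([np.cos(y),np.sin(y),0]);tx=np.array([0,0,-1.]);
    G=R.from_matrix(np.c_[tx,ty,np.cross(tx,ty)])
    d=T.inv().apply(np.array(target)-o["position"])*1000
    v=T.apply([0,1,0])
    print("t",o["time"],"pos",o["position"],"shift",d.round(1),"turn",np.degrees((T.inv()*G).as_rotvec()).round(2),"tooly",round(np.degrees(np.arctan2(v[1],v[0])),2),"F",o["ft_force"].round(1),"w",round(o["grip_width"]*1e3,1),"q6",o["q"][5].round(2))
E
python3 - <<'E'
from aim import *
W=np.load("w1p.npy",allow_pickle=True).item()
q=lambda c,z:onz(W,np.array(c)/3.75+(225,97),z)
pts=[q(c,.086) for c in [(325,303),(402,297),(408,391),(332,397)]]
c=np.mean(pts,0);print("c",c)
for a,b in ((0,1),(3,2),(0,3),(1,2)):
    d=pts[b]-pts[a];print(np.linalg.norm(d)*1e3,np.degrees(np.arctan2(d[1],d[0])))
aim([c[0],c[1],.15],-70.3);aim([c[0],c[1],.046],-70.3)
E
```

```text
c [0.5857 0.2855 0.086 ]
21.28209113140316 -69.6979482066679
21.490974432777268 -69.59956128574
27.263942422523368 -160.27082475180308
27.225750486024513 -159.83209694522304
t 4.175 pos [0.592  0.2886 0.2595] shift [109.4  -0.5   8.1] turn [-4.17 -0.61 -0.95] tooly -74.47 F [-0.3  1.2  0.5] w 87.3 q6 1.6
t 4.175 pos [0.592  0.2886 0.2595] shift [213.4  -2.1   9.3] turn [-4.17 -0.61 -0.95] tooly -74.47 F [-0.3  1.2  0.5] w 87.3 q6 1.6
```

```bash
python3 -m inch '[[87,[55,0,4],[-4.4,-0.6,-1]],[87,[54,0,4],[0,0,0]],[87,[0,0,0],[0,0,0]]]'; python3 -c "
from aim import *
aim([.5857,.2855,.046],-70)
W=imaging.camera_params('wrist');im=imaging.camera('wrist')
for t in ['cell']: print([(np.round(d['box'],1),round(d['confidence'],2)) for d in imaging.cut_out('wrist',t)][:3])
cv2.imwrite('pics/w2.png',im[:400,120:520,::-1].repeat(1,0))
for z in (.078,.082,.086):print(proj(W,[.5857,.2855,z])-(120,0))
"
```

```text
time: 4.55
position: [0.5867, 0.2814, 0.1518]
tool_rot: [0.698, 0.122, -0.695, 0.121]
ft_force: [0.1, -0.3, 1.2]
grip_width: 0.0869
t 4.55 pos [0.5867 0.2814 0.1518] shift [105.8  -4.2   0. ] turn [-0.25 -0.29  0.03] tooly -70.25 F [ 0.1 -0.3  1.2] w 86.9 q6 1.5
[(array([314.9, 203.1,  42.7,  62.1]), 0.62)]
[[194.1068 210.8904]]
[[194.031  212.7015]]
[[193.9527 214.5694]]
```

View pics/w2.png

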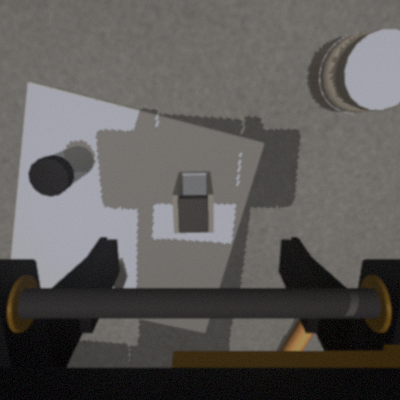

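```bash
python3 -m inch '[[87,[50,-4,0],[0,0,0]],[87,[50,0,0],[0,0,0]],[87,[6,0,0],[0,0,0]],[28,[0,0,0],[0,0,0]],[28,[0,0,0],[0,0,0]],[28,[0,0,0],[0,0,0]],[28,[0,0,0],[0,0,0]],[28,[0,0,0],[0,0,0]]]' 30; python3 -c "
from aim import *
aim([.5857,.2855,.046],-70)"
```

```text
time: 5.65
position: [0.6083, 0.2912, 0.0711]
tool_rot: [0.717, 0.123, -0.676, 0.118]
ft_force: [1.1, -0.5, 0.7]
grip_width: 0.0451
t 5.65 pos [0.6083 0.2912 0.0711] shift [23.7 -2.3 24.6] turn [-0.33 -3.28 -0.16] tooly -70.33 F [ 1.1 -0.5  0.7] w 45.1 q6 1.51
```

```bash
python3 -m inch '[[87,[-15,0,0],[0,0,0]],[87,[0,0,0],[0,0,0]],[87,[0,0,0],[0,0,0]]]' ; python3 -c "
from aim import *
aim([.5857,.2855,.1],-70)"
```

```text
time: 6.02
position: [0.6074, 0.291, 0.0874]
tool_rot: [0.717, 0.123, -0.676, 0.118]
ft_force: [0.2, 0.2, 0.0]
grip_width: 0.0672
t 6.025 pos [0.6074 0.291  0.0874] shift [-13.8  -2.1  21.5] turn [-0.32 -3.29 -0.16] tooly -70.32 F [0.2 0.2 0. ] w 67.2 q6 1.51
```

```bash
python3 -m inch '[[87,[-20,-1,11],[-0.3,-3.3,-0.2]],[87,[-20,-1,11],[0,0,0]],[87,[0,0,0],[0,0,0]]]' ; python3 -c "
from aim import *
aim([.5857,.2855,.1],-70)
W=imaging.camera_params('wrist');im=imaging.camera('wrist')
for t in ['cell']: print([(np.round(d['box'],1),round(d['confidence'],2)) for d in imaging.cut_out('wrist',t)][:3])
cv2.imwrite('pics/w3.png',cv2.resize(im[120:320,220:420,::-1],(600,600)))
for z in (.086,):print((proj(W,[.5857,.2855,z])-(220,120))*3)
"
```

```text
time: 6.4
position: [0.5835, 0.2847, 0.1273]
tool_rot: [-0.695, -0.123, 0.697, -0.123]
ft_force: [0.0, -0.2, -0.0]
grip_width: 0.086
t 6.4 pos [0.5835 0.2847 0.1273] shift [27.3  0.  -2.4] turn [-0.02  0.14  0.05] tooly -70.02 F [ 0.  -0.2 -0. ] w 86.0 q6 1.5
[(array([319.8, 210.2,  47.7,  69.5]), 0.94), (array([431.3, 343. ,  21.4,  19.2]), 0.56)]
[[299.4957 313.0196]]
```

View pics/w3.png

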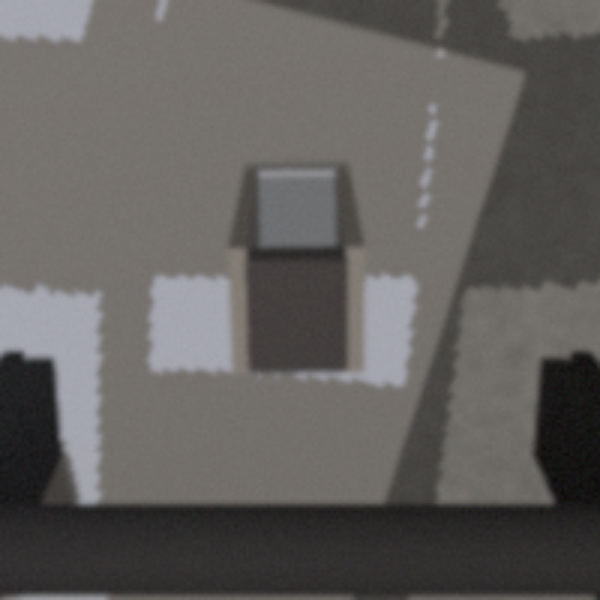

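```bash
python3 -m inch '[[87,[20,0,-1],[0,0,0]],[87,[20,0,-1],[0,0,0]],[87,[20,0,0],[0,0,0]],[87,[0,0,0],[0,0,0]]]' 30; python3 -c "
from aim import *
aim([.5857,.2855,.046],-70)"
```

```text
time: 7.0
position: [0.5841, 0.2848, 0.0619]
tool_rot: [-0.694, -0.122, 0.698, -0.123]
ft_force: [-0.1, -0.1, -0.7]
grip_width: 0.0867
t 7.0 pos [0.5841 0.2848 0.0619] shift [15.9 -0.2 -1.8] turn [-0.05  0.33  0.05] tooly -70.05 F [-0.1 -0.1 -0.7] w 86.7 q6 1.5
```

```bash
python3 -m inch '[[87,[16,0,-1.5],[0,0.3,0]],[87,[0,0,0],[0,0,0]],[28,[0,0,0],[0,0,0]],[28,[0,0,0],[0,0,0]],[28,[0,0,0],[0,0,0]],[28,[0,0,0],[0,0,0]],[28,[0,0,0],[0,0,0]],[28,[0,0,0],[0,0,0]],[28,[0,0,0],[0,0,0]],[28,[0,0,0],[0,0,0]]]' 30; python3 -c "
from aim import *
aim([.5857,.2855,.046],-70)"
```

```text
time: 8.25
position: [0.5875, 0.2859, 0.0473]
tool_rot: [0.698, 0.123, -0.695, 0.122]
ft_force: [-0.6, 0.8, -0.1]
grip_width: 0.0298
t 8.25 pos [0.5875 0.2859 0.0473] shift [ 1.3 -0.2  1.8] turn [-0.05 -0.28  0.04] tooly -70.05 F [-0.6  0.8 -0.1] w 29.8 q6 1.5
```

```bash
python3 -m inch '[[28,[-15,0,0],[0,0,0]],[28,[-23,0,0],[-10.3,0,0]],[28,[-23,0,0],[-10.3,0,0]],[28,[-23,0,0],[-10.3,0,0]],[28,[-23,0,0],[-10.3,0,0]],[28,[-23,0,0],[-10.3,0,0]],[28,[-23,0,0],[-10.3,0,0]],[28,[0,0,0],[0,0,0]]]'; python3 -c "
from aim import *
aim([.569,-.128,.2],-8.3)"
```

```text
time: 9.25
position: [0.5863, 0.2854, 0.2105]
tool_rot: [0.529, 0.471, -0.525, 0.472]
ft_force: [0.4, -0.1, -1.0]
grip_width: 0.0299
t 9.25 pos [0.5863 0.2854 0.2105] shift [  9.2  28.3 412.8] turn [ 1.98 -0.21 -0.33] tooly -6.32 F [ 0.4 -0.1 -1. ] w 29.9 q6 0.39
```

```bash
python3 -m inch '[[28,[0,2.5,33],[2,0,0]],[28,[0,2.5,33],[0,0,0]],[28,[0,2.5,33],[0,0,0]],[28,[0,2.5,33],[0,0,0]],[28,[0,2.5,33],[0,0,0]],[28,[0,2.5,33],[0,0,0]],[28,[0,2.5,33],[0,0,0]],[28,[0,2.5,33],[0,0,0]],[28,[0,2.5,33],[0,0,0]],[28,[0,2.5,33],[0,0,0]],[28,[0,2.5,33],[0,0,0]],[28,[0,0,0],[0,0,0]]]'; python3 -c "
from aim import *
aim([.560,-.205,.21],-8.3)"
```

```text
time: 10.75
position: [0.5464, -0.0874, 0.1996]
tool_rot: [-0.542, -0.455, 0.546, -0.447]
ft_force: [0.3, 0.4, -1.2]
grip_width: 0.0296
t 10.75 pos [ 0.5464 -0.0874  0.1996] shift [-11.1  35.1 113. ] turn [-2.39 -0.17  0.7 ] tooly -10.69 F [ 0.3  0.4 -1.2] w 29.6 q6 -0.17
```

```bash
python3 -m inch '[[28,[-3,8,28],[-2.4,0,0.7]],[28,[-3,8,28],[0,0,0]],[28,[-3,8,28],[0,0,0]],[28,[-3,8,28],[0,0,0]],[28,[0,0,0],[0,0,0]]]'
python3 - <<'E'
from aim import *
aim([.560,-.205,.21],-8.3)
W=imaging.camera_params("wrist");im=imaging.camera("wrist");np.save("w4p.npy",W,allow_pickle=True)
cv2.imwrite("pics/w4.png",im[:,:,::-1])
for t,z in (("nest_nominal",.065),("wall_corner",.065),("spring_corner",.065),("nest_rim",.093),("knob_top",.092),("beam_seat",.065)):
    r=imaging.tip_of("wrist",t);print(t,[(np.round(d["pixel"],1),round(d["confidence"],2),onz(W,d["pixel"],z)[:2]) for d in r[:2]])
cv2.imwrite("pics/w4c.png",cv2.resize(im[0:260,140:480,::-1],(785,600)))
E
```

```text
time: 11.38
position: [0.5584, -0.2004, 0.2076]
tool_rot: [0.537, 0.464, -0.536, 0.456]
ft_force: [-0.6, 1.1, -0.2]
grip_width: 0.0295
t 11.375 pos [ 0.5584 -0.2004  0.2076] shift [-2.5  2.2  4.3] turn [-0.44 -0.49  0.43] tooly -8.74 F [-0.6  1.1 -0.2] w 29.5 q6 -0.39
nest_nominal [(array([330.8, 116.6]), 0.92, array([ 0.5787, -0.1371]))]
wall_corner [(array([312.6, 101.5]), 0.81, array([ 0.5647, -0.1219]))]
spring_corner [(array([341.1, 134.4]), 0.96, array([ 0.5857, -0.154 ]))]
nest_rim [(array([328.5, 118. ]), 0.93, array([ 0.5762, -0.1361]))]
knob_top [(array([244.4, 121.8]), 0.65, array([ 0.5078, -0.1288]))]
beam_seat [(array([331.3, 121.2]), 0.6, array([ 0.5786, -0.1411])), (array([418.5, 117. ]), 0.59, array([ 0.6558, -0.1491]))]
```

View pics/w4c.png

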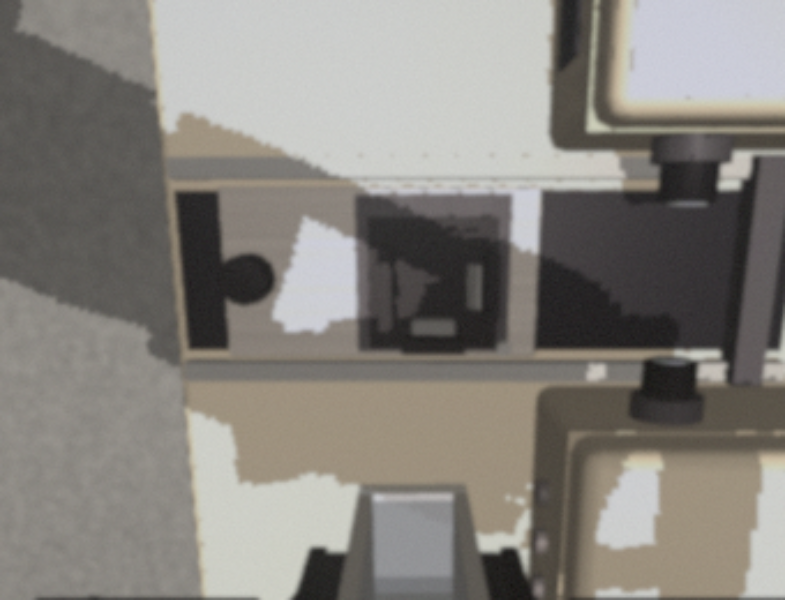

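Run:
```python
from aim import *
W=np.load("w4p.npy",allow_pickle=True).item()
q=lambda c,z:onz(W,np.array(c)/2.308+(140,0),z)
k=q((247,279),.092);u=q((690,203),.105);l=q((669,360),.105)
print("knob",k,"tubes",u,l,np.linalg.norm(u-l))
ang=lambda a,b:np.degrees(np.arctan2((b-a)[1],(b-a)[0]))
m=(u+l)/2;print("mid",m,"yaw knob->mid",ang(k,m),np.linalg.norm((m-k)[:2]),"yaw tubes",ang(l,u)-90)
e1,e2=q((205,598),.045),q((150,0),.045);print("front edge yaw",ang(e1,e2)-90,e1,e2)
for a in -8.3,:
    b=np.array([np.cos(np.radians(a)),np.sin(np.radians(a))])
    print("nest from knob",k[:2]+.07*b,"from mid",m[:2]-.09*b)
    n=np.array([-b[1],b[0]])
    for nm,c,z in (("spring tip +x? ",(474,288),.0815),("spring -y",(433,328),.0815)):
        P=q(c,z)[:2];d=P-(k[:2]+.07*b);print(nm,P,d@b,d@n)
```

```text
knob [ 0.5101 -0.1284  0.092 ] tubes [ 0.6615 -0.126   0.105 ] [ 0.652  -0.1768  0.105 ] 0.05167851707705388
mid [ 0.6567 -0.1514  0.105 ] yaw knob->mid -8.889219815454064 0.14841646871129552 yaw tubes -10.632167328519785
front edge yaw -8.486930706321559 [ 0.4486 -0.2707  0.045 ] [ 0.4853 -0.0248  0.045 ]
nest from knob [ 0.5794 -0.1386] from mid [ 0.5677 -0.1384]
spring tip +x?  [ 0.5897 -0.1446] 0.011066378828965648 -0.004470290621313826
spring -y [ 0.5727 -0.1568] -0.003983313298131664 -0.019018475364489654
```

Run:
```python
from aim import *
W=np.load("w4p.npy",allow_pickle=True).item()
g=cv2.imread("pics/w4.png",0)
L=cv2.createLineSegmentDetector().detect(g)[0][:,0]
for l in L:
    n=np.hypot(*(l[2:]-l[:2]))
    if n<60: continue
    z=.05;a,b=onz(W,l[:2],z),onz(W,l[2:],z);t=np.degrees(np.arctan2((b-a)[1],(b-a)[0]))
    print(l.round(0),n.round(0),((t+45)%90-45).round(2))
aim([.5796,-.1463,.16],-8.5)
```

```text
[387. 259. 482. 259.] 95.0 -8.27
[487.  83. 477. 153.] 71.0 -8.73
[449. 151. 372. 151.] 78.0 -8.46
[157. 259. 251. 259.] 94.0 -8.56
[528. 173. 549.  59.] 116.0 -8.33
[371. 151. 374.  82.] 69.0 -8.52
[547.  63. 457.  65.] 90.0 -7.53
[377.  61. 380.   0.] 60.0 -8.67
[368. 247. 372. 171.] 76.0 -8.61
[219. 155. 421. 155.] 201.0 -8.59
[221. 149. 216.  84.] 65.0 -8.58
[413.  57. 551.  57.] 138.0 -8.68
[134. 366. 119. 292.] 75.0 -8.77
[598.  54. 537.  54.] 61.0 -8.49
[536.  54. 406.  54.] 130.0 -8.67
[570.  59. 563. 173.] 114.0 -0.03
[269. 351. 343. 350.] 74.0 -8.18
[385. 187. 380. 263.] 76.0 -9.23
[638. 163. 561. 174.] 78.0 0.26
[581. 196. 397. 196.] 184.0 -8.8
[408.  49. 618.  48.] 210.0 -8.56
[220. 178. 227. 256.] 78.0 -8.61
[289.  75. 407.  75.] 118.0 -8.54
[568. 158. 638. 148.] 71.0 -0.35
[469.  69. 457. 164.] 96.0 -8.68
[33. 78. 44.  1.] 78.0 -30.55
[210.  65. 218. 157.] 93.0 -8.8
[472. 148. 481.  84.] 65.0 -8.77
[264. 350. 177. 350.] 88.0 -7.92
[167. 367. 524. 367.] 357.0 -8.25
[508. 344. 389. 344.] 119.0 -8.24
[284.  77. 213.  78.] 71.0 -8.59
[377. 165. 221. 164.] 156.0 -8.7
[392. 158. 323. 158.] 69.0 -8.59
t 11.725 pos [ 0.5579 -0.1982  0.2079] shift [ 48.3  14.2 -54.1] turn [ 0.03 -0.51  0.48] tooly -8.47 F [-0.3 -0.1 -0.3] w 29.8 q6 -0.39
```

```bash
python3 -m inch '[[28,[0,5,-18],[0.1,-0.5,0.5]],[28,[0,5,-18],[0,0,0]],[28,[0,4,-18],[0,0,0]],[28,[16,0,0],[0,0,0]],[28,[16,0,0],[0,0,0]],[28,[16,0,0],[0,0,0]],[28,[0,0,0],[0,0,0]]]'; python3 -c "
from aim import *
aim([.5796,-.1463,.1303],-8.6)"
```

```text
time: 12.6
position: [0.5796, -0.1435, 0.1554]
tool_rot: [-0.535, -0.462, 0.536, -0.461]
ft_force: [0.3, 0.1, -0.8]
grip_width: 0.0298
t 12.6 pos [ 0.5796 -0.1435  0.1554] shift [25.1  0.5  2.8] turn [ 0.1  -0.    0.16] tooly -8.5 F [ 0.3  0.1 -0.8] w 29.8 q6 -0.28
```

Take a side-cam check with the cell just above the rim before going in.

```bash
python3 -m inch '[[28,[7,0,3],[0.1,0,0.1]],[28,[7,0,0],[0,0,0]],[28,[0,0,0],[0,0,0]]]'; python3 -c "
from aim import *
aim([.5796,-.1463,.1303],-8.6)
a=imaging.camera('side');b=imaging.camera('scene')
cv2.imwrite('pics/s5.png',np.hstack([cv2.resize(a[120:220,290:390,::-1],(400,400),interpolation=2),cv2.resize(b[140:240,250:350,::-1],(400,400),interpolation=2)]))
"
```

```text
time: 12.98
position: [0.5793, -0.1479, 0.1405]
tool_rot: [-0.536, -0.461, 0.537, -0.461]
ft_force: [-0.6, 0.2, -1.3]
grip_width: 0.0295
t 12.975 pos [ 0.5793 -0.1479  0.1405] shift [10.2  0.1 -1.6] turn [-0.09  0.02  0.01] tooly -8.69 F [-0.6  0.2 -1.3] w 29.5 q6 -0.28
```

View pics/s5.png

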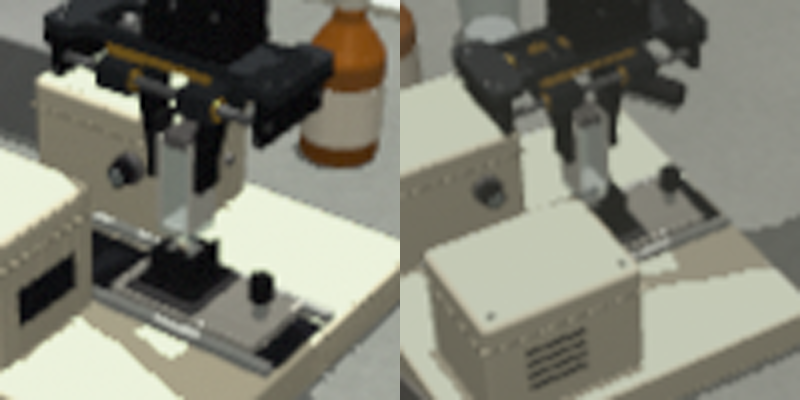

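```bash
python3 -m inch '[[28,[3,0,-0.5],[0,0,0]],[28,[3,0,0],[0,0,0]],[28,[3,0,0],[0,0,0]],[28,[0,0,0],[0,0,0]]]'; python3 -c "
from aim import *
aim([.5751,-.1424,.1303],-8.6)"
```

```text
time: 13.58
position: [0.5804, -0.1474, 0.1324]
tool_rot: [0.537, 0.46, -0.536, 0.462]
ft_force: [-0.2, -0.7, -0.8]
grip_width: 0.0297
t 13.575 pos [ 0.5804 -0.1474  0.1324] shift [ 2.1 -6.  -4.2] turn [-0.06  0.07 -0.16] tooly -8.66 F [-0.2 -0.7 -0.8] w 29.7 q6 -0.28
```

```bash
for i in 1; do python3 -m inch '[[28,[1,-1,0],[0,0,0]],[28,[0,-1,0],[0,0,0]],[28,[0,-1,0],[0,0,0]]]'; done; python3 -m inch '[[28,[0,-1,0],[0,0,0]]]'; python3 -m inch '[[28,[0,-1,0],[0,0,0]]]';python3 -m inch '[[28,[0,-1,0],[0,0,0]]]';python3 -m inch '[[28,[0,-1,0],[0,0,0]]]'
```

```text
time: 13.95
position: [0.5774, -0.147, 0.1314]
tool_rot: [0.537, 0.46, -0.536, 0.462]
ft_force: [0.1, 0.1, -1.2]
grip_width: 0.0299
time: 14.08
position: [0.5763, -0.1468, 0.1315]
tool_rot: [0.537, 0.46, -0.536, 0.462]
ft_force: [0.4, 0.3, -2.0]
grip_width: 0.0297
time: 14.2
position: [0.5753, -0.1467, 0.1316]
tool_rot: [0.537, 0.46, -0.536, 0.462]
ft_force: [0.6, 0.1, -0.9]
grip_width: 0.0296
time: 14.32
position: [0.5742, -0.1466, 0.1316]
tool_rot: [0.537, 0.46, -0.536, 0.462]
ft_force: [-0.4, 0.1, -2.1]
grip_width: 0.0297
time: 14.45
position: [0.5733, -0.1464, 0.1316]
tool_rot: [0.537, 0.46, -0.536, 0.462]
ft_force: [0.8, 0.0, -1.6]
grip_width: 0.0294
```

```bash
for i in 1 2 3 4; do python3 -m inch '[[28,[0,-0.8,0],[0,0,0]]]' | grep -E "pos|force"; done
```

```text
position: [0.5732, -0.1465, 0.1318]
ft_force: [2.1, -0.3, -2.5]
position: [0.573, -0.1465, 0.1319]
ft_force: [2.2, -0.4, -2.2]
position: [0.573, -0.1466, 0.1321]
ft_force: [2.4, 0.4, -1.7]
position: [0.5728, -0.1466, 0.1323]
ft_force: [3.7, -0.7, -1.9]
```

```bash
python3 -m inch '[[28,[0.6,0.7,-1],[0,0,0]],[28,[0,0,-1],[0,0,0]]]'| grep -E "pos|force"; for i in 1 2 3 4 5 6 7; do python3 -m inch '[[28,[0,0,-0.8],[0,0,0]]]' | grep -E "pos|force"; done
```

```text
position: [0.5732, -0.1449, 0.1317]
ft_force: [0.9, -1.3, -1.3]
position: [0.5734, -0.1443, 0.1317]
ft_force: [0.6, -1.1, -1.2]
position: [0.5735, -0.1435, 0.1317]
ft_force: [-0.0, -0.7, 0.0]
position: [0.5736, -0.1427, 0.1317]
ft_force: [1.3, -1.3, -0.8]
position: [0.5737, -0.1419, 0.1318]
ft_force: [1.5, -0.7, -0.2]
position: [0.5739, -0.1411, 0.1318]
ft_force: [0.6, -0.1, -1.0]
position: [0.574, -0.1402, 0.1318]
ft_force: [1.2, -1.3, -1.5]
position: [0.5741, -0.1393, 0.1318]
ft_force: [0.7, -1.6, -0.3]
```

```bash
for i in 1 2 3 4 5 ; do python3 -m inch '[[28,[0,0,-0.7],[0,0,0]]]' | grep -E "pos|force"; done
```

```text
position: [0.5742, -0.1388, 0.1318]
ft_force: [0.7, -1.7, -0.9]
position: [0.5743, -0.1386, 0.1318]
ft_force: [0.4, -2.4, -0.5]
position: [0.5743, -0.1385, 0.1318]
ft_force: [0.7, -2.8, -1.7]
position: [0.5743, -0.1384, 0.1318]
ft_force: [-0.0, -4.1, -0.9]
position: [0.5743, -0.1383, 0.1318]
ft_force: [-0.6, -4.2, -1.9]
```

```bash
python3 -m inch '[[28,[0,0.3,0.6],[0,0,0]],[28,[2,0,0],[0,0,0]],[28,[2,0,0],[0,0,0]]]'| grep -E "pos|force"; for i in 1 2 3 4; do python3 -m inch '[[28,[2,0,0],[0,0,0]]]' | grep -E "pos|force"; done; python3 -c "
from aim import *
aim([.5743,-.1388,.1083],-8.6)"
```

```text
position: [0.5744, -0.1386, 0.128]
ft_force: [-0.7, -3.0, 0.5]
position: [0.5744, -0.1386, 0.126]
ft_force: [-1.0, -3.0, 1.3]
position: [0.5744, -0.1387, 0.1239]
ft_force: [0.1, -3.0, 0.1]
position: [0.5744, -0.1387, 0.1218]
ft_force: [-1.0, -2.8, 5.3]
position: [0.5744, -0.1387, 0.1204]
ft_force: [-1.9, -3.3, 6.6]
t 17.575 pos [ 0.5744 -0.1387  0.1204] shift [12.1 -0.2  0.1] turn [-0.02  0.43 -0.51] tooly -8.62 F [-1.9 -3.3  6.6] w 30.2 q6 -0.27
```

```bash
python3 -m inch '[[28,[2,0,0.3],[0,0.3,-0.4]]]' | grep -E "pos|force"; for i in 1 2 3 ; do python3 -m inch '[[28,[2,0,0],[0,0,0]]]' | grep -E "pos|force|wid"; done; python3 -c "
from aim import *
aim([.5743,-.1388,.1083],-8.6)"
```

```text
position: [0.5746, -0.1389, 0.1194]
ft_force: [-1.2, -1.8, 7.5]
position: [0.5746, -0.1389, 0.1184]
ft_force: [-2.7, -2.4, 7.7]
grip_width: 0.0296
position: [0.5746, -0.1389, 0.1173]
ft_force: [-1.5, -3.8, 3.1]
grip_width: 0.0298
position: [0.5745, -0.1389, 0.1159]
ft_force: [-1.2, -2.6, 5.4]
grip_width: 0.0296
t 18.075 pos [ 0.5745 -0.1389  0.1159] shift [ 7.6 -0.3 -0.1] turn [-0.05  0.13 -0.17] tooly -8.65 F [-1.2 -2.6  5.4] w 29.6 q6 -0.27
```

```bash
for i in 1 2 3 4 5 6; do python3 -m inch '[[28,[2,0,0],[0,0,0]]]' | grep -E "pos|force"; done
```

```text
position: [0.5745, -0.1389, 0.1143]
ft_force: [-2.2, -3.8, 5.0]
position: [0.5745, -0.1389, 0.1126]
ft_force: [-1.7, -2.6, 5.0]
position: [0.5745, -0.139, 0.1107]
ft_force: [-1.9, -3.3, 4.9]
position: [0.5745, -0.139, 0.1086]
ft_force: [-1.1, -3.0, 4.7]
position: [0.5746, -0.139, 0.1079]
ft_force: [-4.8, -1.3, 22.2]
position: [0.5746, -0.139, 0.1079]
ft_force: [-6.1, -2.0, 19.6]
```

```bash
python3 -m inch '[[28,[0,0,0],[0,0,0]],[50,[0,0,0],[0,0,0]],[60,[0,0,0],[0,0,0]],[60,[0,0,0],[0,0,0]],[60,[0,0,0],[0,0,0]]]'; python3 -c "
from aim import *
aim([.5743,-.1388,.1083],-8.6)"
```

```text
time: 19.45
position: [0.5733, -0.1358, 0.1055]
tool_rot: [0.537, 0.462, -0.536, 0.46]
ft_force: [0.0, -0.1, -0.3]
grip_width: 0.0573
t 19.45 pos [ 0.5733 -0.1358  0.1055] shift [-2.8  1.5  2.8] turn [-0.09 -0.15  0.06] tooly -8.69 F [ 0.  -0.1 -0.3] w 57.3 q6 -0.27
```

```bash
python3 -m inch '[[60,[-8,1,0],[0,0,0]],[60,[-20,1,0],[0,0,0]],[60,[-20,0,0],[0,0,0]],[60,[-20,0,0],[0,0,0]],[60,[-18,0,0],[0,0,0]],[40,[0,-25,0],[0,0,0]],[20,[0,-25,0],[0,0,0]],[0,[0,-25,0],[0,0,0]],[0,[0,-18,0],[0,0,0]],[0,[0,0,0],[-10,0,0]],[0,[0,0,0],[-10,0,0]],[0,[0,0,0],[-10,0,0]]]'; python3 -m inch '[[0,[0,0,0],[-10,0,0]],[0,[0,0,0],[-10,0,0]],[0,[0,0,0],[-10,0,0]],[0,[0,0,0],[-10,0,0]],[0,[0,0,0],[-10,0,0]],[0,[0,0,0],[-10,0,0]],[0,[0,0,0],[0,0,0]]]'
python3 - <<'E'
from aim import *
aim([.4755,-.1232,.14],81.4)
W=imaging.camera_params("wrist");im=imaging.camera("wrist");np.save("w6p.npy",W,allow_pickle=True)
cv2.imwrite("pics/w6.png",im[:,:,::-1])
for t,z in (("knob_top",.092),("cell",.065),("nest_nominal",.065)):
    r=imaging.tip_of("wrist",t);print(t,[(np.round(d["pixel"],1),round(d["confidence"],2),onz(W,d["pixel"],z)[:2]) for d in r[:2]])
E
```

```text
time: 20.95
position: [0.4831, -0.1222, 0.2009]
tool_rot: [0.396, 0.584, -0.393, 0.59]
ft_force: [-0.1, 0.4, -0.1]
grip_width: 0.0023
time: 21.82
position: [0.4848, -0.1227, 0.2055]
tool_rot: [0.035, 0.701, -0.037, 0.712]
ft_force: [-0.0, 0.3, 0.7]
grip_width: 0.0003
t 21.825 pos [ 0.4848 -0.1227  0.2055] shift [ 65.3  -1.4 -10.2] turn [2.76 0.9  0.04] tooly 84.16 F [-0.   0.3  0.7] w 0.3 q6 -1.95
knob_top [(array([317.2, 218.5]), 0.59, array([ 0.51  , -0.1253]))]
cell [(array([307.9, 337.4]), 0.23, array([ 0.661 , -0.1513]))]
nest_nominal []
```

View pics/w6.png

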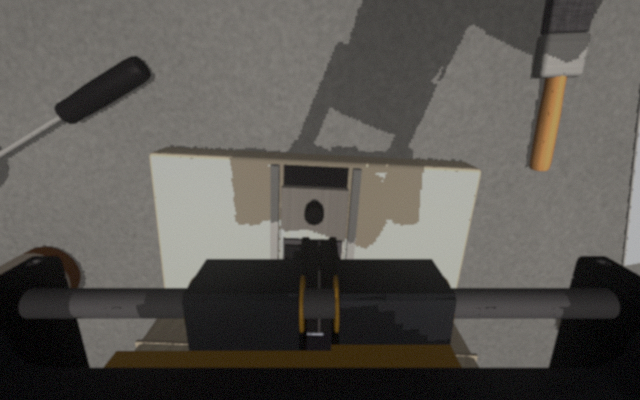

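Run:
```python
from aim import *
W=np.load("w6p.npy",allow_pickle=True).item()
k=onz(W,(314,212),.092);print(k)
b=np.array([.9888,-.1495,0])
aim((k-.035*b)[:2].tolist()+[.13],81.4)
a=imaging.camera('side');c=imaging.camera('scene')
cv2.imwrite('pics/s7.png',np.hstack([cv2.resize(a[120:220,290:390,::-1],(400,400),interpolation=2),cv2.resize(c[140:240,250:350,::-1],(400,400),interpolation=2)]))
```

```text
[ 0.5036 -0.1275  0.092 ]
t 22.025 pos [ 0.4846 -0.1226  0.2051] shift [ 74.8  -1.2 -16.7] turn [2.76 0.87 0.03] tooly 84.16 F [-0.  -0.6 -0.1] w 0.7 q6 -1.95
```

View pics/s7.png

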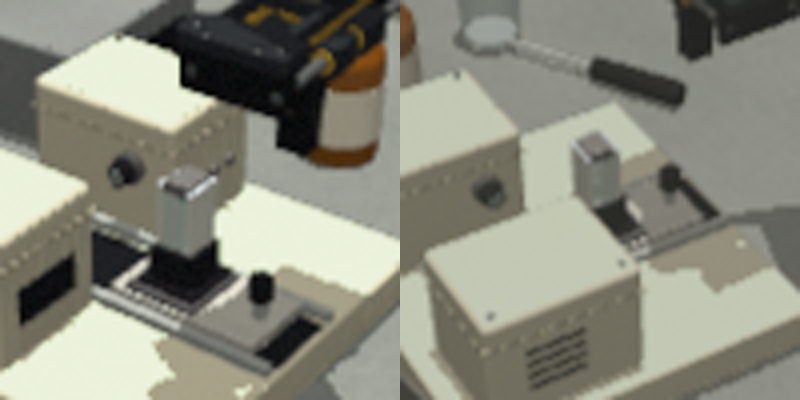

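```bash
python3 -m inch '[[0,[0,-1,-8],[2.8,0.8,0]],[0,[0,0,-9],[0,0,0]],[0,[20,0,0],[0,0,0]],[0,[20,0,0],[0,0,0]],[0,[20,0,0],[0,0,0]],[0,[12,0,0],[0,0,0]],[0,[0,0,0],[0,0,0]]]'; python3 -c "
from aim import *
aim([.469,-.1223,.079],81.4)"
```

```text
time: 23.0
position: [0.4663, -0.1212, 0.1316]
tool_rot: [0.053, 0.704, -0.054, 0.706]
ft_force: [0.4, 0.7, -0.5]
grip_width: 0.0002
t 23.0 pos [ 0.4663 -0.1212  0.1316] shift [52.6 -0.7  2.7] turn [-0.05  0.16  0.04] tooly 81.35 F [ 0.4  0.7 -0.5] w 0.2 q6 -1.91
```

```bash
python3 -m inch '[[0,[18,0,0],[0,0,0]],[0,[18,0,0],[0,0,0]],[0,[15,0,0],[0,0.2,0]],[0,[0,0,0],[0,0,0]],[0,[0,0,4],[0,0,0]],[0,[0,0,4],[0,0,0]]]'; python3 -m inch '[[0,[0,0,3],[0,0,0]],[0,[0,0,3],[0,0,0]]]'| grep -E "pos|force"; for i in 1 2 3; do python3 -m inch '[[0,[0,0,2],[0,0,0]]]' | grep -E "pos|force"; done; python3 -c "
from aim import *
aim([.469,-.1223,.079],81.4)"
```

```text
time: 23.75
position: [0.4778, -0.124, 0.0827]
tool_rot: [0.052, 0.703, -0.055, 0.708]
ft_force: [0.2, -0.7, -0.4]
grip_width: 0.0004
position: [0.485, -0.1253, 0.0836]
ft_force: [0.3, 0.3, 0.2]
position: [0.4874, -0.1257, 0.0838]
ft_force: [-0.0, -0.1, -0.9]
position: [0.4887, -0.1257, 0.0837]
ft_force: [-2.7, 0.7, 0.9]
position: [0.4888, -0.1256, 0.0836]
ft_force: [-5.9, -1.3, 3.9]
t 24.375 pos [ 0.4888 -0.1256  0.0836] shift [  4.5   0.3 -20.1] turn [0.06 0.18 0.2 ] tooly 81.46 F [-5.9 -1.3  3.9] w 0.6 q6 -1.89
```

```bash
for i in 1 2 3 4; do python3 -m inch '[[0,[0,0,4],[0,0,0]],[0,[0,0,4],[0,0,0]],[0,[0,0,4],[0,0,0]],[0,[0,0,4],[0,0,0]]]' | grep -E "pos|force"; done; python3 -c "
from aim import *
b=np.array([.9888,-.1495,0]);aim(np.array([.4887,-.1257,.083])+.09*b,81.4)"
```

```text
position: [0.4934, -0.1261, 0.0829]
ft_force: [-6.0, -1.8, 5.5]
position: [0.4978, -0.1268, 0.0821]
ft_force: [-6.1, -1.8, 5.8]
position: [0.5021, -0.1276, 0.0813]
ft_force: [-6.6, -0.8, 5.4]
position: [0.5061, -0.1283, 0.0803]
ft_force: [-6.7, -1.2, 6.7]
t 26.375 pos [ 0.5061 -0.1283  0.0803] shift [-9.9 -1.  71.7] turn [ 0.77 -5.75 -0.02] tooly 82.17 F [-6.7 -1.2  6.7] w 0.2 q6 -1.85
```

```bash
python3 -m inch '[[0,[-0.5,0,6],[0.2,-2,0]],[0,[-0.5,0,6],[0.2,-2,0]],[0,[-0.5,0,6],[0,-2,0]],[0,[-0.5,0,6],[0,-2,0]]]' | grep -E "pos|force"; python3 -c "
from aim import *
b=np.array([.9888,-.1495,0]);aim(np.array([.4887,-.1257,.083])+.09*b,81.4)"
```

```text
position: [0.5177, -0.1299, 0.0792]
ft_force: [-7.7, -2.1, 0.9]
t 26.875 pos [ 0.5177 -0.1299  0.0792] shift [-2.9 -0.8 60.7] turn [ 0.56  0.82 -0.12] tooly 81.96 F [-7.7 -2.1  0.9] w 0.6 q6 -1.9
```

```bash
python3 -m inch '[[0,[-0.5,0,6],[0.2,-0.3,0]],[0,[-0.5,0,6],[0.2,-0.3,0]],[0,[-0.5,0,6],[0,-0.3,0]],[0,[-0.5,0,6],[0,-0.4,0]],[0,[-0.5,0,6],[0,-0.4,0]],[0,[-0.5,0,6],[0,-0.4,0]]]' | grep -E "pos|force"; python3 -c "
from aim import *
b=np.array([.9888,-.1495,0]);aim(np.array([.4887,-.1257,.083])+.09*b,81.4)"; python3 -m inch '[[0,[-0.5,0,6],[0,-0.4,0]],[0,[-0.5,0,6],[0,-0.4,0]],[0,[-0.5,0,6],[0,-0.4,0]],[0,[-0.5,0,6],[0,-0.4,0]],[0,[-0.5,0,6],[0,-0.4,0]],[0,[-0.5,0,6],[0,-0.4,0]]]' | grep -E "pos|force"; python3 -c "
from aim import *
b=np.array([.9888,-.1495,0]);aim(np.array([.4887,-.1257,.083])+.09*b,81.4)"
```

```text
position: [0.5331, -0.1322, 0.0792]
ft_force: [-6.5, -1.0, 3.7]
t 27.625 pos [ 0.5331 -0.1322  0.0792] shift [-3.5 -0.5 45.2] turn [ 0.37  0.38 -0.32] tooly 81.77 F [-6.5 -1.   3.7] w 0.7 q6 -1.89
position: [0.5493, -0.1347, 0.0792]
ft_force: [-6.9, -2.0, 4.2]
t 28.375 pos [ 0.5493 -0.1347  0.0792] shift [-3.7 -0.4 28.7] turn [ 0.6   0.3  -0.48] tooly 82.0 F [-6.9 -2.   4.2] w 0.3 q6 -1.88
```

```bash
python3 -m inch '[[0,[-0.5,0,6],[0.2,-0.4,0]],[0,[-0.5,0,6],[0.2,-0.4,0]],[0,[-0.5,0,6],[0,-0.4,0]],[0,[-0.5,0,6],[0,-0.4,0]]]' | grep -E "pos|force"; for i in 1 2 3 4 5 6; do python3 -m inch '[[0,[-0.3,0,5],[0,-0.4,0]]]' | grep -E "pos|force";done;  python3 -c "
from aim import *
b=np.array([.9888,-.1495,0]);aim(np.array([.4887,-.1257,.083])+.09*b,81.4)"
```

```text
position: [0.5602, -0.1363, 0.0792]
ft_force: [-6.6, -2.1, 3.3]
position: [0.5622, -0.1366, 0.0791]
ft_force: [-6.3, -0.7, 5.3]
position: [0.5642, -0.1369, 0.0791]
ft_force: [-7.4, -1.0, 5.0]
position: [0.5661, -0.1373, 0.0791]
ft_force: [-6.3, -1.6, 4.4]
position: [0.5678, -0.1375, 0.0791]
ft_force: [-9.7, -1.3, 5.5]
position: [0.5679, -0.1375, 0.079]
ft_force: [-11.1, -1.8, 9.5]
position: [0.5678, -0.1375, 0.079]
ft_force: [-10.7, -1.8, 8.1]
t 29.625 pos [ 0.5678 -0.1375  0.079 ] shift [-4.1 -0.2 10. ] turn [ 0.59 -0.2  -0.75] tooly 81.99 F [-10.7  -1.8   8.1] w 0.9 q6 -1.88
```

```bash
python3 -m inch '[[0,[-0.3,0,8],[0,-0.4,0]],[0,[-0.3,0,8],[0,-0.4,0]]]' | grep -E "pos|force"; python3 -m inch '[[0,[0,0,-3],[0,0,0]],[0,[0,0,-10],[0,0,0]],[0,[0,0,-15],[0,0,0]],[0,[0,0,-15],[0,0,0]],[0,[-20,0,-20],[0,0,0]],[0,[-25,0,-20],[0,0,0]],[0,[-25,0,-20],[0,0,0]],[0,[-25,0,0],[0,0,0]],[0,[0,0,0],[0,0,0]]]'
python3 - <<'E'
from aim import *
W=imaging.camera_params("wrist");im=imaging.camera("wrist")
np.save("w8p.npy",W,allow_pickle=True)
a=imaging.camera('side');c=imaging.camera('scene')
r=imaging.tip_of("scene","knob_top"); print([(d["pixel"],d["confidence"]) for d in r[:2]])
cv2.imwrite('pics/s8.png',np.hstack([cv2.resize(a[120:220,270:370,::-1],(400,400),interpolation=2),cv2.resize(c[140:240,230:330,::-1],(400,400),interpolation=2)]))
cv2.imwrite("pics/w8.png",im[:,:,::-1])
aim([.4,-.12,.2],81.4)
E
```

```text
position: [0.5678, -0.1375, 0.0786]
ft_force: [-15.7, -3.3, 10.9]
time: 31.0
position: [0.4657, -0.1242, 0.1776]
tool_rot: [0.054, 0.711, -0.043, 0.7]
ft_force: [0.3, -0.1, 0.3]
grip_width: 0.0004
[([298.1, 158.8], 0.65)]
t 31.2 pos [ 0.4638 -0.1233  0.175 ] shift [-23.6  -5.1 -64.2] turn [ 0.74 -1.34 -0.99] tooly 82.13 F [-0.3  0.3 -0.5] w 0.4 q6 -1.94
```

View pics/s8.png

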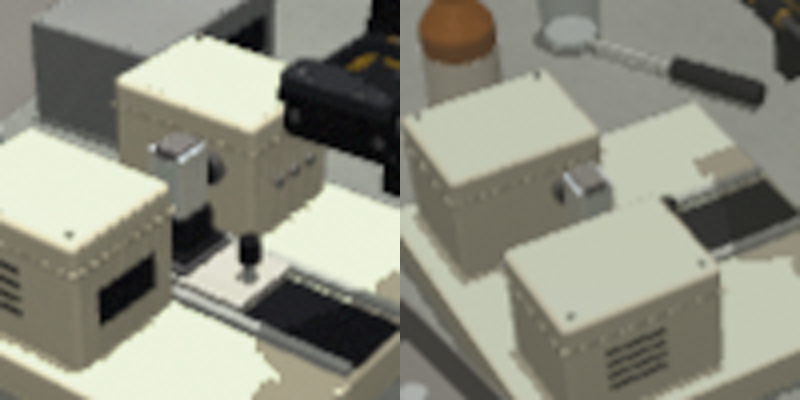

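View pics/w8.png

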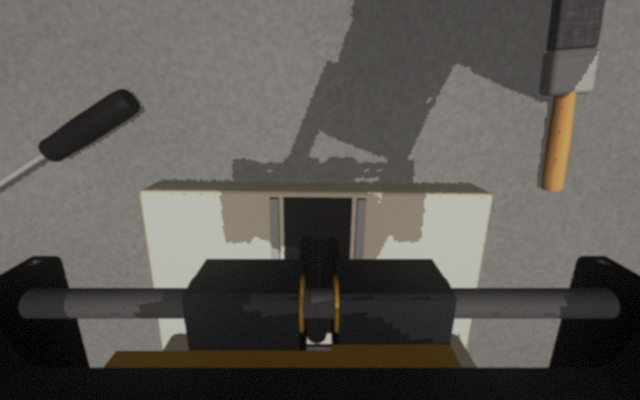

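Run:
```python
from h import *
S=imaging.camera_params("scene");D=imaging.camera_params("side")
X=[.6533,-.1527,.147];print((proj(D,X)-(270,120))*4,(proj(S,X)-(230,140))*4)
k=[.5861,-.1403,.092];print((proj(D,k)-(270,120))*4,(proj(S,k)-(230,140))*4)
k=[.5875-.01,-.1409+.0015,.092];print((proj(D,k)-(270,120))*4,(proj(S,k)-(230,140))*4)
```

```text
[[173.2175 139.8848]] [[188.8265 172.355 ]]
[[246.7008 235.8278]] [[267.7443 197.8821]]
[[256.6894 239.5644]] [[276.5605 194.1199]]
```

```bash
python3 -c "
from rig import robot,get_obs
print(get_obs()['time'],get_obs()['ft_force']);print(robot.hand_in())"
```

```text
31.2 [-0.30421132  0.26422437 -0.53961819]
the job is handed in; nothing more can be done
None
```

The large cell is in the nest, pressed to the floor, and the carriage is in against its stop. The job was handed in at 31.2 s with the gripper clear of everything.

**Cell pickup:** I gripped the cell by its frosted sides and found the nest by touching its -x and +y walls at about 4 N. My first descent was too fast: it stopped short and off line, and the fingers had begun to close near the stopper before I reopened them. A close picture then showed the cell had not moved.

**Seating:** Going past the springs took 5–8 N, and the cell met the floor at about 22 N. The tool stopped at 107.9 mm, against 108.3 mm expected.

**Carriage:** I pushed it in by the knob with shut fingers at 6–7 N. The tool tilted about 6° during the push, and I corrected it. The carriage stopped dead and held at about 16 N.

**Last checks:**
- The side and scene pictures show the cell upright between the tubes. Its top and the knob are within 1–2 pixels of the computed places.
- The knob's final place agrees with the stop position to about 1.5 mm.

**One disagreement:** the carriage travelled only 80 mm, not 90 mm. The pictures taken beforehand had already put it about 10 mm in at the start.

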